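# Sort the washed pudding moulds into their trays

### The arm

A 6-joint arm with a two-finger parallel gripper is mounted at the origin on the work surface. World frame = base frame: x ahead of the robot, y to its left, z up, the work surface at z = 0. Lengths are in mm, angles in degrees, forces in N, time in s.
With the tool pointing down it reaches from about 350 to 850 mm from the base axis. Payload 8.1 kg.
Tool frame: the origin (TCP) lies at the very end of the fingers, on their centre line; the grasp point (between the pads) lies 19 mm behind it; z points along the fingers, y is the direction in which the jaws open and shut (so a half turn about z gives the same grasp; the last joint's range is limited). The gripper opens to 85 mm and grips with 20 to 120 N. Pads are 22 mm wide; open, the fingers measure 114 mm over their backs; the gripper's body (76 mm by 85 mm) begins 54 mm behind the grasp point. The pads swing forward as they close: fully open they stand 13 mm farther back than shut.
Start: joints at [69.19, 7.471, 85.268, -0, 87.261, -4.893], TCP at [164.522, 577.008, 231.292] pointing down, gripper open.
Joint ranges: [-169.43, 169.43], [-51.17, 129.36], [1.28, 143.12], [-76.62, 256.62], [0, 156.53], [-152.29, 152.29]. Speed limits (degrees/s): [136.94, 136.94, 159.86, 180, 180, 180].

### API

Orientations are given as [roll, pitch, yaw] about the fixed x, y, z axes, in that order (R = Rz(yaw) Ry(pitch) Rx(roll)).
In Python, from bench import r gives the robot as it stands.
- The arm moves only by the shell command python3 -m crank 'ROWS' [OPENING] [FORCE]. ROWS is JSON, a list that holds one entry, the list of rows, each a list of 6 numbers: the shift along the tool's x, y, z in m, then the turn, a rotation vector about the tool's x, y, z in rad. A call has 1 to 10 rows; each row is the pose to reach, as a shift and turn from the pose measured when the call began, along the tool's axes at that moment; what a row does not reach only later rows make up. A row lasts 1/8 s, in which the tool goes at most 62.5 mm and 10.7 degrees, less where a joint would pass 70% of its speed; a pose out of reach is approached as far as the arm can. A call with a gripper value outside its range is refused whole. OPENING is the closure, from 0 (fully open) to 1 (shut), set as the call begins (- or left out, the last holds). The fingers move at their own pace and stop on an object; FORCE is the grip in N (left out, the last holds). Time passes only in rows, so rows that repeat a pose let the fingers close. It gives the time, the measured TCP pose, the force and the opening at its end, in the units of the state.
- r.sense(): the state, without advancing time (a new reading comes with each control period).
- r.snapshot(name): name is "side" or "top" or "wrist"; returns (picture, depth): 384x512x3 uint8, blue, green, red; 384x512 float32, mm along the optical axis (not along the pixel's ray), 0 where there is no reading.
- r.get_calibration(name): a dict with "mtx" (3x3 intrinsics, pixels), "cam_to_world" (4x4, takes a point from camera to world coordinates). Camera axes: x right, y down, z forward; pixel columns grow to the right and rows downward; lengths in mm; the calibration is good to about 2 mm. A picture is of the moment at which its call begins: read the wrist's pose just before it. get_calibration takes no time and is no camera call; for the wrist camera it gives the pose at the moment of the call.
- r.hand_in(): hands the job in, once; it reports no verdict.
Trained networks look in the newest picture that a camera, given by its name, has taken for a name from the list of things; names that differ only in an ending like _2 or _b are one class to them, and where a whole thing is asked for, a point or a joint stands for the part that bears it (a point fixed in the world has none). Each returns a list of dicts, best first, with "conf" (0 to 1); they miss things now and then, are a little off and sometimes report something else, mostly with a low value. They report only what shows in the picture. A call takes as long as a camera call. They do not tell look-alikes from the thing itself.
- r.look_for(thing, camera): "extent" ([left, top, right, bottom] in pixels, round what is visible of it).
- r.landmark_of(thing, camera): "pixel" ([column, row] in pixels: a listed point, or the origin of a listed thing).
The state is a dict: "time": time; "joint_pos": joint angles; "qd": joint speeds; "joint_efforts": joint torques, N m; "tool_pos": TCP position; "tcp_rot": TCP orientation; "ft_force": force on the tool from outside, world axes, zero at the start; "wrist_torque": the same for the moment, N m; "finger_gap": finger opening in mm.
Only numpy, scipy, OpenCV 4.12 (cv2) and the standard library are available. Lean on these libraries where they do the work, as an engineer would, in place of code of your own. Each camera call takes 0.05 s, during which the arm holds its last target.

### The job

Sort the five washed steel moulds (two round, two square, one oblong) into the three white trays, whose floors show dark outlines of the kind that belongs in each. Stand every mould upright, open side up, flat and squarely on an outline of its own shape, one to each outline (two alike may go either way round). Leave the amber jar and the dark bowl that stand among them where they are.

Things in the scene. Friction and masses are not known exactly. Their poses are not given: they have to be found in the camera images.
- round_a: Round open-topped steel mould (a straight-sided cup), 56 mm outer diameter, 40 mm high, wall 3 mm, floor 4 mm, about 0.09 kg. It stands upright on the table at the start. Origin: centre of its underside; z up. Identical to the other round one. It is small enough to be gripped across its outside from above.
- round_b: Round open-topped steel mould (a straight-sided cup), 56 mm outer diameter, 40 mm high, wall 3 mm, floor 4 mm, about 0.09 kg. It stands upright on the table at the start. Origin: centre of its underside; z up. Identical to the other round one. It is small enough to be gripped across its outside from above.
- square_a: Square open-topped steel mould, 50 x 50 mm outside (sides along its x and y), 40 mm high, walls and floor 3 mm, about 0.09 kg. It stands upright on the table at the start, turned anyhow. Origin: centre of its underside; z up. Identical to the other square one. It can be gripped across two opposite outside faces from above.
- square_b: Square open-topped steel mould, 50 x 50 mm outside (sides along its x and y), 40 mm high, walls and floor 3 mm, about 0.09 kg. It stands upright on the table at the start, turned anyhow. Origin: centre of its underside; z up. Identical to the other square one. It can be gripped across two opposite outside faces from above.
- oblong: Oblong open-topped steel mould, 84 mm (along its x) x 38 mm (along its y) outside, 40 mm high, walls and floor 3 mm, about 0.1 kg. It stands upright on the table at the start, turned anyhow. Origin: centre of its underside; z up. It can be gripped across its 38 mm width from above.
- tray_round: Fixed white tray, 170 (x) x 160 (y) mm outside, walls 4 mm thick, 22 mm high; floor top 4 mm above the origin. The three trays stand side by side, far side, in any order, turned up to 5 degrees. Origin: centre of underside; x away from the robot, z up. Its floor bears two dark round outlines of 59 mm diameter, flat on the floor, centred at x = -40 mm and x = +40 mm, y = 0.
- tray_square: Fixed white tray, 170 (x) x 160 (y) mm outside, walls 4 mm thick, 22 mm high; floor top 4 mm above the origin. The three trays stand side by side, far side, in any order, turned up to 5 degrees. Origin: centre of underside; x away from the robot, z up. Its floor bears two dark square outlines of 53 mm, flat on the floor, sides along the tray's x and y, centred at x = -40 mm and x = +40 mm, y = 0.
- tray_oblong: Fixed white tray, 170 (x) x 160 (y) mm outside, walls 4 mm thick, 22 mm high; floor top 4 mm above the origin. The three trays stand side by side, far side, in any order, turned up to 5 degrees. Origin: centre of underside; x away from the robot, z up. Its floor bears one dark oblong outline, flat on the floor, 87 mm along the tray's y and 41 mm along its x, centred at x = 0, y = 0.
- jar: Amber glass jar with a steel lid, 52 mm diameter, 85 mm high, 0.25 kg, loose, standing among the moulds; not to be moved. Origin: centre of its underside; z up. 
- bowl: Dark steel bowl, 96 mm across its rim, 42 mm high, 0.25 kg, loose, not to be moved. The moulds, jar, bowl and an unlisted white saucer (80 mm across, 14 mm high) stand in an arc before and beside the trays, in any order, centres at least 105 mm apart. Origin: centre of its underside; z up. 
Mind the look-alikes: they are no part of the job. What is shaped like the round_a but blue or turquoise is not meant.

How it is judged (in metres and radians):
At the end, for the whole second after the job is handed in: Each mould stands on its own outline of its shape: centre within 15 mm of the outline's along both tray axes, underside within 4 mm of the tray floor, upright within 0.1 rad, square and oblong ones turned within 0.26 rad of the outline (squares by any quarter turn), all at rest ((((x of round_a in the frame of tray_round between -0.055 and -0.025 m and y of round_a in the frame of tray_round between -0.015 and 0.015 m and z of round_a in the frame of tray_round between 0 and 0.008 m and angle between round_a's own z axis and vertical below 0.1 rad and linear speed of round_a below 0.02 m/s) and (x of round_b in the frame of tray_round between 0.025 and 0.055 m and y of round_b in the frame of tray_round between -0.015 and 0.015 m and z of round_b in the frame of tray_round between 0 and 0.008 m and angle between round_b's own z axis and vertical below 0.1 rad and linear speed of round_b below 0.02 m/s)) or ((x of round_b in the frame of tray_round between -0.055 and -0.025 m and y of round_b in the frame of tray_round between -0.015 and 0.015 m and z of round_b in the frame of tray_round between 0 and 0.008 m and angle between round_b's own z axis and vertical below 0.1 rad and linear speed of round_b below 0.02 m/s) and (x of round_a in the frame of tray_round between 0.025 and 0.055 m and y of round_a in the frame of tray_round between -0.015 and 0.015 m and z of round_a in the frame of tray_round between 0 and 0.008 m and angle between round_a's own z axis and vertical below 0.1 rad and linear speed of round_a below 0.02 m/s))) and (((x of square_a in the frame of tray_square between -0.055 and -0.025 m and y of square_a in the frame of tray_square between -0.015 and 0.015 m and z of square_a in the frame of tray_square between 0 and 0.008 m and angle between square_a's own z axis and vertical below 0.1 rad and linear speed of square_a below 0.02 m/s and (angle between the x axis of square_a and the x axis of tray_square, either way round below 0.26 rad or angle between the x axis of square_a and the y axis of tray_square, either way round below 0.26 rad)) and (x of square_b in the frame of tray_square between 0.025 and 0.055 m and y of square_b in the frame of tray_square between -0.015 and 0.015 m and z of square_b in the frame of tray_square between 0 and 0.008 m and angle between square_b's own z axis and vertical below 0.1 rad and linear speed of square_b below 0.02 m/s and (angle between the x axis of square_b and the x axis of tray_square, either way round below 0.26 rad or angle between the x axis of square_b and the y axis of tray_square, either way round below 0.26 rad))) or ((x of square_b in the frame of tray_square between -0.055 and -0.025 m and y of square_b in the frame of tray_square between -0.015 and 0.015 m and z of square_b in the frame of tray_square between 0 and 0.008 m and angle between square_b's own z axis and vertical below 0.1 rad and linear speed of square_b below 0.02 m/s and (angle between the x axis of square_b and the x axis of tray_square, either way round below 0.26 rad or angle between the x axis of square_b and the y axis of tray_square, either way round below 0.26 rad)) and (x of square_a in the frame of tray_square between 0.025 and 0.055 m and y of square_a in the frame of tray_square between -0.015 and 0.015 m and z of square_a in the frame of tray_square between 0 and 0.008 m and angle between square_a's own z axis and vertical below 0.1 rad and linear speed of square_a below 0.02 m/s and (angle between the x axis of square_a and the x axis of tray_square, either way round below 0.26 rad or angle between the x axis of square_a and the y axis of tray_square, either way round below 0.26 rad)))) and x of oblong in the frame of tray_oblong between -0.015 and 0.015 m and y of oblong in the frame of tray_oblong between -0.015 and 0.015 m and z of oblong in the frame of tray_oblong between 0 and 0.008 m and angle between oblong's own z axis and vertical below 0.1 rad and linear speed of oblong below 0.02 m/s and angle between the x axis of oblong and the y axis of tray_oblong, either way round below 0.26 rad); the robot touches nothing.
It fails at once if the amber jar is moved by more than 25 mm or tipped over (distance of jar from where it was at the start of the episode above 0.025 m or angle between jar's own z axis and vertical above 0.5 rad).
It fails at once if the dark bowl is moved by more than 25 mm or tipped over (distance of bowl from where it was at the start of the episode above 0.025 m or angle between bowl's own z axis and vertical above 0.5 rad).
It also fails if it takes over 128 s, if anything falls off the work surface, if the arm or the gripper's body presses on something with over 40 N, if the wrist force passes 120 N, or if a joint passes its speed limit or range.

## Working session

There is one attempt and no reset: what is moved stays moved. The work goes in short steps, Python scripts to look and compute and a shell command to move; the robot and the scene stay as the last step left them, time stands still between calls to the robot, and variables do not carry over. Pictures are saved under pics/ and viewed, and the job is handed in when it is done.

```bash
ls; mkdir -p pics; python3 - <<'E'
from bench import r
import cv2,numpy as np
print(r.sense())
for n in ("top","side"):
    im,d=r.snapshot(n); cv2.imwrite(f"pics/{n}0.png",im); np.save(f"{n}0.npy",d)
    c=r.get_calibration(n); print(n,np.round(c["mtx"],1).tolist(),np.round(c["cam_to_world"],3).tolist())
E
```

```text
pics
{'time': 0.0, 'joint_pos': array([ 6.91909285e+01,  7.51486174e+00,  8.53306410e+01, -1.54111762e-05,
        8.72621325e+01, -4.89420620e+00]), 'qd': array([-0.02234249, -0.05104417,  0.01128984, -0.02890632, -0.09658918,
        0.03196093]), 'joint_efforts': array([-1.29696375e-03, -5.69416595e+01, -5.00535321e+01, -4.12122436e-04,
        1.47263700e-02,  1.63088419e-05]), 'tool_pos': array([164.3146795 , 576.47678975, 230.23395986]), 'tcp_rot': array([-1.79892756e+02, -9.16768504e-03,  1.64085127e+02]), 'ft_force': array([-0.28395476,  0.12687357,  0.11439907]), 'wrist_torque': array([-0.00965732, -0.02609767, -0.03873093]), 'finger_gap': 85.32137197446235}
top [[445.0, 0.0, 253.4], [0.0, 445.0, 193.4], [0.0, 0.0, 1.0]] [[0.011, -0.992, 0.124, 282.623], [-1.0, -0.01, 0.005, -30.328], [-0.004, -0.124, -0.992, 1441.142], [0.0, 0.0, 0.0, 1.0]]
side [[444.5, 0.0, 257.4], [0.0, 444.5, 188.7], [0.0, 0.0, 1.0]] [[0.996, -0.061, 0.063, 395.243], [-0.087, -0.715, 0.693, -824.208], [0.003, -0.696, -0.718, 836.617], [0.0, 0.0, 0.0, 1.0]]
```

View pics/top0.png

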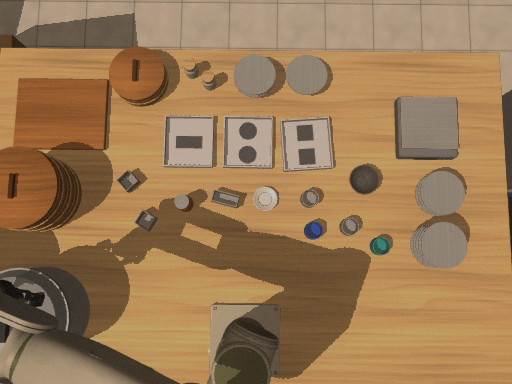

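View pics/side0.png

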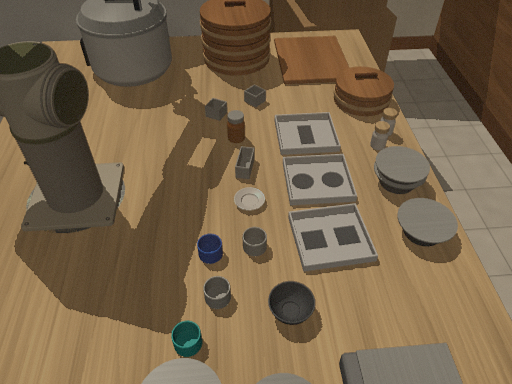

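The top view shows squares at (128,181) and (147,220), the jar at (183,202), the oblong at (227,198), the saucer at (265,198), steel rounds at (310,198) and (349,227), and the bowl at (364,179). The blue and teal decoys are at (313,230) and (380,246). The trays, left to right, are oblong, round, square. Next I'll measure them.

```bash
cat > h.py <<'E'
from bench import r
import cv2,numpy as np
def cloud(d,c,T=None):
    K=c["mtx"];T=c["cam_to_world"] if T is None else T
    v,u=np.mgrid[:d.shape[0],:d.shape[1]]
    P=np.stack([(u-K[0,2])/K[0,0]*d,(v-K[1,2])/K[1,1]*d,d],-1)
    W=P@T[:3,:3].T+T[:3,3]; W[d<=0]=np.nan
    return W
def onplane(uv,c,z):
    K=c["mtx"];T=c["cam_to_world"]
    uv=np.atleast_2d(uv).astype(float)
    D=np.c_[(uv[:,0]-K[0,2])/K[0,0],(uv[:,1]-K[1,2])/K[1,1],np.ones(len(uv))]@T[:3,:3].T
    return T[:3,3]+D*((z-T[2,3])/D[:,2])[:,None]
E
python3 - <<'E'
from h import *
im=cv2.imread("pics/top0.png");d=np.load("top0.npy");c=r.get_calibration("top")
W=cloud(d,c)
O=dict(sqA=(128,181),sqB=(147,220),jar=(183,202),obl=(227,198),saucer=(265,198),rdA=(310,198),rdB=(349,227),bowl=(364,179),blue=(313,230),teal=(380,246))
# side camera merge
ds=np.load("side0.npy");cs=r.get_calibration("side");Ws=cloud(ds,cs)
tz=W[255:265,300:310,2];print("table z",np.nanmean(tz))
for n,(u,v) in O.items():
    zz=np.full((384,512),0,np.uint8)
    w=W[v-20:v+21,u-20:u+21]; m=(w[...,2]>(9 if n=='saucer' else 20)); 
    nl,lab,st,ce=cv2.connectedComponentsWithStats(m.astype(np.uint8))
    k=1+np.argmax(st[1:,4]); q=w[lab==k]; top=q[q[:,2]>np.percentile(q[:,2],50)]
    rim=q[q[:,2]>(9 if n=='saucer' else 32)]
    rr=cv2.minAreaRect(rim[:,:2].astype(np.float32))
    ctr=(rim[:,:2].min(0)+rim[:,:2].max(0))/2
    # side
    c0=np.array(rr[0]); s=Ws[(np.hypot(Ws[...,0]-c0[0],Ws[...,1]-c0[1])<58)&(Ws[...,2]>(9 if n=='saucer' else 32))]
    rs=cv2.minAreaRect(s[:,:2].astype(np.float32)) if len(s)>5 else None
    print(n,len(rim),np.round(rr[0]),np.round(rr[1]),round(rr[2],1),"zmax",round(np.nanmax(q[:,2])),"bb",np.round(ctr),"side",[np.round(x,1) for x in rs] if rs else None)
print("trays")
g=cv2.cvtColor(im,cv2.COLOR_BGR2GRAY)
for n,u0,u1,v0,v1 in(("obl",172,205,125,158),("round",230,267,125,160),("sq",290,325,122,166)):
    m=np.zeros_like(g);m[v0:v1,u0:u1]=(g[v0:v1,u0:u1]<110)
    nl,lab,st,ce=cv2.connectedComponentsWithStats(m)
    for k in range(1,nl):
        if st[k,4]<60: continue
        uv=np.argwhere(lab==k)[:,::-1]; p=onplane(uv,c,4)
        rr=cv2.minAreaRect(p[:,:2].astype(np.float32)); print(n,st[k],np.round(p[:,:2].mean(0),1),np.round(rr[1]),round(rr[2],1))
for k,(u,v) in dict(obl=(189,141),rd=(248,141),sq=(307,144)).items():
    w=W[v-32:v+33,u-32:u+33];
    q=w[(w[...,2]>14)&(w[...,2]<30)]
    rr=cv2.minAreaRect(q[:,:2].astype(np.float32));print(k,len(q),[np.round(x,1) for x in rr])
cv2.imwrite("pics/topz.png",cv2.resize(im[100:270,100:400],None,fx=2.6,fy=2.6,interpolation=cv2.INTER_CUBIC))
E
```

```text
table z -0.45871105074674956
sqA 84 [497. 382.] [54. 50.] 44.1 zmax 45 bb [496. 382.] side [array([495.9, 382.9]), array([57. , 55.8]), np.float64(48.2)]
sqB 78 [371. 320.] [52. 51.] 60.7 zmax 47 bb [372. 320.] side [array([369.5, 322.1]), array([57.6, 52.1]), np.float64(56.3)]
jar 237 [425. 197.] [47. 48.] 4.6 zmax 95 bb [425. 197.] side [array([424.2, 195.7]), array([48.4, 51.8]), np.float64(34.9)]
obl 86 [443.  68.] [84. 38.] 75.5 zmax 47 bb [443.  67.] side [array([441.4,  68.4]), array([88.3, 38.3]), np.float64(75.9)]
saucer 236 [446. -61.] [76. 76.] 45.6 zmax 20 bb [446. -60.] side [array([443.2, -59.6]), array([79.1, 76. ]), np.float64(84.4)]
rdA 57 [ 446. -201.] [54. 54.] 61.8 zmax 46 bb [ 447. -201.] side [array([ 445.5, -201.5]), array([55.6, 52.3]), np.float64(86.2)]
rdB 62 [ 358. -327.] [50. 54.] 0.8 zmax 46 bb [ 358. -327.] side [array([ 356.2, -327.2]), array([54.7, 56.1]), np.float64(23.0)]
bowl 191 [ 506. -374.] [92. 92.] 45.2 zmax 49 bb [ 507. -373.] side [array([ 505.4, -372.9]), array([94.3, 94.2]), np.float64(37.0)]
blue 60 [ 344. -213.] [50. 54.] 0.7 zmax 44 bb [ 344. -213.] side [array([ 342.6, -212. ]), array([57.3, 53.8]), np.float64(89.6)]
teal 73 [ 298. -425.] [53. 55.] 0.6 zmax 45 bb [ 298. -425.] side [array([ 296. , -424.1]), array([54.5, 55.1]), np.float64(62.1)]
trays
obl [176 136  26  12 312] [633.3 193.5] [37. 83.] 0.6
round [239 125  18  15 212] [670.1  -1.5] [48. 56.] 0.6
round [239 146  17  14 206] [596.2  -0.7] [44. 53.] 0.6
sq [297 125  16  16 240] [ 667.7 -190.2] [51. 50.] 0.6
sq [299 148  16  17 243] [ 587.8 -196. ] [54. 50.] 0.6
obl 316 [array([632.6, 193. ]), array([172.8, 161.4]), np.float64(0.1)]
rd 295 [array([632.6, -13.7]), array([186. , 172.9]), np.float64(88.8)]
sq 313 [array([ 627.7, -193.4]), array([172. , 160.9]), np.float64(4.4)]
```

View pics/topz.png

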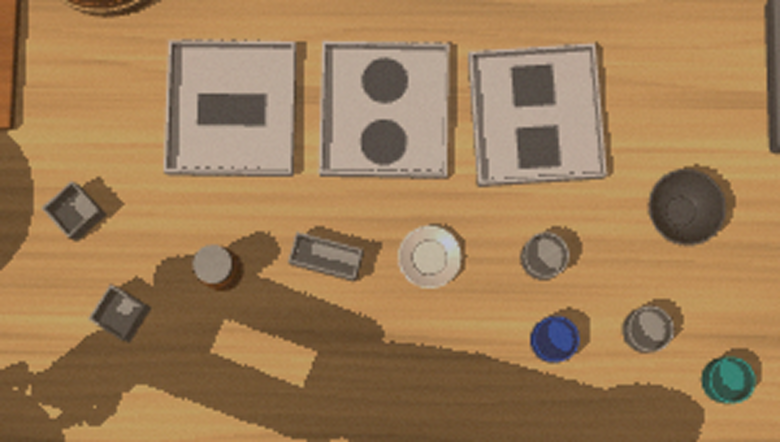

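```bash
cat > plan.py <<'E'
# prints shift(m)/turn(rad) from current pose to each target x,y,z,yaw (tool down)
import sys,numpy as np
from scipy.spatial.transform import Rotation as Ro
from bench import r
s=r.sense();p=np.array(s["tool_pos"]);R=Ro.from_euler("xyz",s["tcp_rot"],degrees=True)
print("t",round(s["time"],2),"pose",np.round(p,1),np.round(s["tcp_rot"],1),"gap",round(s["finger_gap"],1),"F",np.round(s["ft_force"],1),"q",np.round(s["joint_pos"]))
for a in sys.argv[1:]:
    x,y,z,w=map(float,a.split(","))
    sh=R.inv().apply(np.array([x,y,z])-p)/1000
    t=(R.inv()*Ro.from_euler("xyz",[180,0,w],degrees=True)).as_rotvec()
    print(a,"->",np.round(sh,4).tolist()+np.round(t,3).tolist())
E
python3 plan.py 497,382,180,136
python3 - <<'E'
from h import *
im=cv2.imread("pics/top0.png");c=r.get_calibration("top");g=cv2.cvtColor(im,cv2.COLOR_BGR2GRAY)
m=np.zeros_like(g);m[119:166,232:265]=g[119:166,232:265]<110
nl,lab,st,ce=cv2.connectedComponentsWithStats(m)
for k in range(1,nl):
    if st[k,4]>60: print(st[k],np.round(onplane(ce[k],c,4),1))
d=np.load("top0.npy");W=cloud(d,c);w=W[109:174,221:275];q=w[(w[...,2]>14)&(w[...,2]<30)]
print(cv2.minAreaRect(q[:,:2].astype(np.float32)))
E
```

```text
t 0.1 pose [164.3 576.5 230.3] [-179.9   -0.   164.1] gap 85.2 F [ 0.   0.3 -0.8] q [69.  8. 85.  0. 87. -5.]
497,382,180,136 -> [-0.3733, -0.0957, 0.0504, -0.002, 0.0, 0.49]
[239 122  18  18 232] [[672.3  -1.5   4. ]]
[239 146  17  17 237] [[592.8  -0.7   4. ]]
((632.82763671875, -0.6406936645507812), (159.8468017578125, 172.88832092285156), 88.9310302734375)
```

```bash
python3 -m crank '[[[-0.05,-0.013,0.01,0,0,0.1],[-0.11,-0.03,0.02,0,0,0.2],[-0.17,-0.045,0.03,0,0,0.3],[-0.23,-0.06,0.04,0,0,0.4],[-0.29,-0.075,0.05,0,0,0.49],[-0.34,-0.088,0.05,0,0,0.49],[-0.373,-0.096,0.05,0,0,0.49],[-0.373,-0.096,0.05,0,0,0.49],[-0.373,-0.096,0.05,0,0,0.49]]]' 0 60
python3 - <<'E'
from h import *
c=r.get_calibration("wrist");im,d=r.snapshot("wrist");cv2.imwrite("pics/w1.png",im)
W=cloud(d,c);m=(W[...,2]>33)&(W[...,2]<55)&(np.hypot(W[...,0]-497,W[...,1]-382)<60);q=W[m]
print(len(q)); print(cv2.minAreaRect(q[:,:2].astype(np.float32)))
E
python3 plan.py
```

```text
time: 1.23
tool_pos: [496.0, 382.0, 179.9]
tcp_rot: [-179.9, -0.0, 136.0]
ft_force: [0.1, -0.4, 0.5]
finger_gap: 85.3
670
((494.6971130371094, 384.034423828125), (50.0048828125, 50.64447021484375), 43.88552474975586)
t 1.27 pose [495.7 382.3 180.1] [-179.9    0.   136. ] gap 85.4 F [ 0.2 -0.1 -0. ] q [ 33.  13.  84.  -0.  83. -13.]
```

View pics/w1.png

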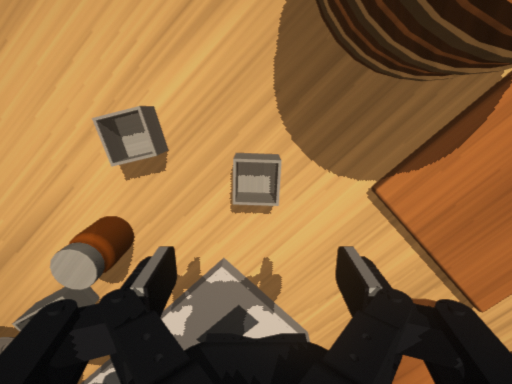

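The wrist view shows the square at (256,180) almost squared up with the jaws, giving about (495.5, 383.5) at 44°. Descending.

```bash
python3 - <<'E'
from h import *
c=r.get_calibration("wrist");im,d=r.snapshot("wrist")
W=cloud(d,c);m=(W[...,2]>33)&(W[...,2]<55)&(np.hypot(W[...,0]-371,W[...,1]-320)<60);q=W[m]
print(cv2.minAreaRect(q[:,:2].astype(np.float32)))
E
python3 plan.py 495.5,383.5,60,134 495.5,383.5,14,134
```

```text
((368.5049743652344, 321.7879333496094), (51.22761917114258, 50.00773620605469), 59.1619987487793)
t 1.32 pose [495.6 382.6 180.2] [-179.9    0.   136.1] gap 85.2 F [-0.4  0.5  0.3] q [ 33.  13.  84.  -0.  83. -13.]
495.5,383.5,60,134 -> [0.0007, 0.0008, 0.1202, -0.002, 0.0, 0.036]
495.5,383.5,14,134 -> [0.0008, 0.0009, 0.1662, -0.002, 0.0, 0.036]
```

```bash
python3 -m crank '[[[0.001,0.001,0.04,0,0,0.036],[0.001,0.001,0.085,0,0,0.036],[0.001,0.001,0.125,0,0,0.036],[0.001,0.001,0.15,0,0,0.036],[0.001,0.001,0.166,0,0,0.036],[0.001,0.001,0.166,0,0,0.036],[0.001,0.001,0.166,0,0,0.036]]]' 0
python3 -m crank '[[[0,0,0,0,0,0],[0,0,0,0,0,0],[0,0,0,0,0,0],[0,0,0,0,0,0],[0,0,0,0,0,0]]]' 1 60
python3 plan.py 495,383,200,134
```

```text
time: 2.2
tool_pos: [496.1, 384.6, 15.8]
tcp_rot: [180.0, 0.0, 134.0]
ft_force: [0.6, 0.3, 0.1]
finger_gap: 85.8
time: 2.82
tool_pos: [497.1, 385.2, 17.3]
tcp_rot: [179.9, 0.1, 134.0]
ft_force: [-0.5, 0.4, 5.6]
finger_gap: 48.8
t 2.83 pose [497.1 385.2  17.3] [1.799e+02 1.000e-01 1.340e+02] gap 48.8 F [-0.5  0.4  5.6] q [ 33.  23.  91.  -0.  66. -11.]
495,383,200,134 -> [-0.0004, -0.0026, -0.1827, 0.003, 0.001, 0.001]
```

```bash
python3 -m crank '[[[0,-0.001,-0.02,0,0,0],[0,-0.002,-0.06,0,0,0],[0,-0.002,-0.11,0,0,0],[0,-0.002,-0.15,0,0,0],[0,-0.002,-0.18,0,0,0],[0,-0.002,-0.18,0,0,0]]]'
python3 plan.py 667.7,-190.5,180,184.2
```

```text
time: 3.58
tool_pos: [496.9, 384.7, 202.3]
tcp_rot: [179.4, 0.1, 134.0]
ft_force: [0.6, -0.6, -0.9]
finger_gap: 49.1
t 3.58 pose [496.9 384.7 202.3] [1.794e+02 1.000e-01 1.340e+02] gap 49.1 F [ 0.6 -0.6 -0.9] q [ 33.  12.  83.  -0.  84. -11.]
667.7,-190.5,180,184.2 -> [-0.5322, -0.2773, 0.021, 0.008, 0.007, -0.876]
```

```bash
python3 -m crank '[[[-0.04,-0.02,0,0,0,-0.08],[-0.09,-0.047,0,0,0,-0.18],[-0.14,-0.073,0,0,0,-0.28],[-0.19,-0.1,0,0,0,-0.38],[-0.24,-0.125,0,0,0,-0.48],[-0.29,-0.151,0,0,0,-0.58],[-0.34,-0.177,0,0,0,-0.68],[-0.39,-0.203,0,0,0,-0.77],[-0.44,-0.229,0.01,0,0,-0.876],[-0.49,-0.255,0.02,0.008,0.007,-0.876]]]'
python3 plan.py 667.7,-190.5,120,184.2
```

```text
time: 4.82
tool_pos: [653.9, -146.4, 179.8]
tcp_rot: [180.0, -0.1, -175.7]
ft_force: [0.9, 0.2, -0.7]
finger_gap: 48.8
t 4.83 pose [ 653.9 -146.4  179.8] [ 1.800e+02 -1.000e-01 -1.757e+02] gap 48.8 F [ 0.9  0.2 -0.7] q [ -17.   20.   76.    0.   84. -111.]
667.7,-190.5,120,184.2 -> [-0.0105, -0.045, 0.0598, 0.001, -0.002, 0.002]
```

```bash
python3 -m crank '[[[-0.005,-0.03,0.01,0,0,0],[-0.0105,-0.045,0.03,0,0,0],[-0.0105,-0.045,0.06,0,0,0],[-0.0105,-0.045,0.06,0,0,0],[-0.0105,-0.045,0.06,0,0,0]]]'
python3 - <<'E'
from h import *
c=r.get_calibration("wrist");im,d=r.snapshot("wrist");cv2.imwrite("pics/w2.png",im)
E
python3 plan.py 667.7,-190.5,22,184.2
```

```text
time: 5.45
tool_pos: [667.5, -190.2, 120.1]
tcp_rot: [179.9, -0.1, -175.7]
ft_force: [-0.4, -0.2, -1.0]
finger_gap: 48.9
t 5.5 pose [ 668.2 -190.3  121.2] [ 180.    -0.  -175.7] gap 48.5 F [-0.1 -0.5 -0.2] q [ -20.   26.   75.   -0.   79. -114.]
667.7,-190.5,22,184.2 -> [0.0004, -0.0002, 0.0992, 0.0, -0.0, 0.002]
```

View pics/w2.png

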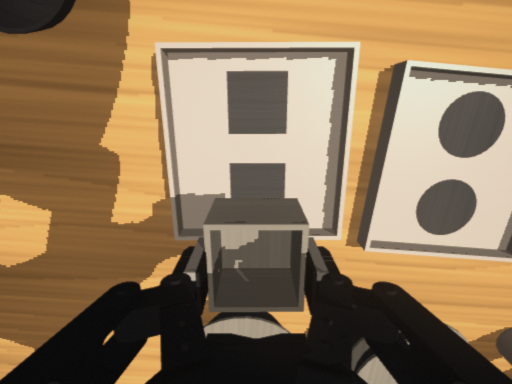

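The mould hangs level, square with the tray and over the far square outline (the near one shows at (257,102)). Lowering.

```bash
python3 -m crank '[[[0,0,0.035,0,0,0],[0,0,0.065,0,0,0],[0,0,0.085,0,0,0],[0,0,0.094,0,0,0],[0,0,0.099,0,0,0],[0,0,0.1,0,0,0],[0,0,0.1,0,0,0]]]'
python3 plan.py
```

```text
time: 6.38
tool_pos: [668.8, -190.6, 22.2]
tcp_rot: [-180.0, 0.1, -175.7]
ft_force: [-0.4, -0.3, -0.1]
finger_gap: 48.8
t 6.38 pose [ 668.8 -190.6   22.2] [-1.800e+02  1.000e-01 -1.757e+02] gap 48.8 F [-0.4 -0.3 -0.1] q [ -20.   32.   78.   -0.   70. -114.]
```

```bash
python3 -m crank '[[[0.001,0,0.001,0,0,0],[0.001,0,0.002,0,0,0],[0.001,0,0.003,0,0,0],[0.001,0,0.003,0,0,0]]]'

```

```text
time: 6.88
tool_pos: [668.4, -191.0, 21.3]
tcp_rot: [-179.9, 0.1, -175.7]
ft_force: [-4.5, 1.7, 10.4]
finger_gap: 48.8
```

```bash
python3 -m crank '[[[0,0,0,0,0,0],[0,0,0,0,0,0],[0,0,0,0,0,0]]]' 0.15
python3 -m crank '[[[0,0,-0.02,0,0,0],[0,0,-0.06,0,0,0],[0,0,-0.11,0,0,0],[0,0,-0.16,0,0,0],[0,0,-0.16,0,0,0]]]' 
python3 - <<'E'
from h import *
c=r.get_calibration("wrist");im,d=r.snapshot("wrist");cv2.imwrite("pics/w3.png",im)
W=cloud(d,c);m=(W[...,2]>37)&(W[...,2]<55)&(np.hypot(W[...,0]-668,W[...,1]+190)<45);q=W[m]
print(len(q),cv2.minAreaRect(q[:,:2].astype(np.float32)) if len(q) else 0,q[:,2].min(),q[:,2].max())
E
python3 plan.py 369.5,321,180,149.5
```

```text
time: 7.25
tool_pos: [668.3, -190.9, 21.1]
tcp_rot: [-179.9, 0.1, -175.7]
ft_force: [-0.7, 0.3, 0.1]
finger_gap: 72.6
time: 7.88
tool_pos: [671.6, -192.1, 190.1]
tcp_rot: [-179.6, 0.8, -175.7]
ft_force: [1.5, -0.1, 0.3]
finger_gap: 72.7
646 ((667.8418579101562, -190.73114013671875), (49.86867141723633, 50.04377365112305), 4.092052459716797) 37.0050620110535 46.75168856801224
t 7.92 pose [ 670.1 -191.5  186.4] [-179.8    0.5 -175.7] gap 72.5 F [-0.3  1.1 -1.2] q [ -20.   23.   72.   -0.   85. -114.]
369.5,321,180,149.5 -> [0.261, 0.5338, 0.0019, -0.001, 0.01, 0.608]
```

View pics/w3.png

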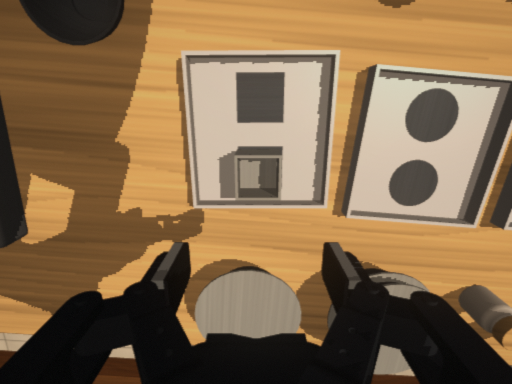

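The square stands squarely on the far outline at (258,177), measured (667.8, -190.7) and 4.1°. On to the second square.

```bash
python3 -m crank '[[[0.022,0.045,0,0,0,0.06],[0.048,0.098,0,0,0,0.15],[0.075,0.153,0,0,0,0.24],[0.102,0.208,0,0,0,0.33],[0.129,0.263,0,0,0,0.42],[0.156,0.318,0,0,0,0.5],[0.183,0.373,0,0,0,0.608],[0.21,0.428,0,0,0.01,0.608],[0.236,0.483,0,0,0.01,0.608],[0.255,0.52,0,0,0.01,0.608]]]' 0
python3 plan.py 369.5,321,180,149.5
```

```text
time: 9.18
tool_pos: [374.3, 309.3, 181.1]
tcp_rot: [-179.9, -0.0, 149.6]
ft_force: [0.2, 0.7, -0.6]
finger_gap: 85.4
t 9.18 pose [374.3 309.3 181.1] [-179.9   -0.   149.6] gap 85.4 F [ 0.2  0.7 -0.6] q [ 34.  -9. 107.  -0.  82. -26.]
369.5,321,180,149.5 -> [0.0101, 0.0077, 0.0011, -0.003, -0.001, 0.001]
```

```bash
python3 -m crank '[[[0.01,0.0077,0.001,-0.003,0,0],[0.01,0.0077,0.001,-0.003,0,0]]]' 0
python3 - <<'E'
from h import *
c=r.get_calibration("wrist");im,d=r.snapshot("wrist");cv2.imwrite("pics/w4.png",im)
W=cloud(d,c);m=(W[...,2]>33)&(W[...,2]<55)&(np.hypot(W[...,0]-370,W[...,1]-321)<50);q=W[m]
print(cv2.minAreaRect(q[:,:2].astype(np.float32)))
E
python3 plan.py 369,321,16,149.2
```

```text
time: 9.43
tool_pos: [369.0, 320.8, 179.3]
tcp_rot: [-179.9, -0.1, 149.7]
ft_force: [-0.0, -0.4, 0.0]
finger_gap: 85.2
((368.4588317871094, 321.651611328125), (50.01514434814453, 50.56358337402344), 59.145755767822266)
t 9.47 pose [369.6 320.2 179.5] [-179.9   -0.   149.6] gap 85.5 F [0.5 0.1 0.2] q [ 35.  -8. 106.   0.  82. -25.]
369,321,16,149.2 -> [0.0008, 0.0006, 0.1635, -0.001, -0.001, 0.007]
```

View pics/w4.png

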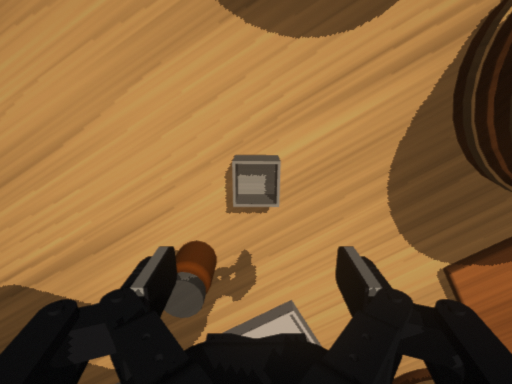

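The square sits at (256,180), centred between the jaws. The jar, at (190,280), is clear of them. Descending and gripping.

```bash
python3 -m crank '[[[0.001,0.001,0.04,0,0,0.007],[0.001,0.001,0.085,0,0,0.007],[0.001,0.001,0.125,0,0,0.007],[0.001,0.001,0.15,0,0,0.007],[0.001,0.001,0.163,0,0,0.007],[0.001,0.001,0.163,0,0,0.007],[0.001,0.001,0.163,0,0,0.007]]]' 0
python3 -m crank '[[[0,0,0,0,0,0],[0,0,0,0,0,0],[0,0,0,0,0,0],[0,0,0,0,0,0],[0,0,0,0,0,0]]]' 1 60
python3 -m crank '[[[0,0,-0.02,0,0,0],[0,0,-0.06,0,0,0],[0,0,-0.11,0,0,0],[0,0,-0.15,0,0,0],[0,0,-0.18,0,0,0],[0,0,-0.18,0,0,0]]]'
python3 plan.py 588,-196,200,184.2
```

```text
time: 10.35
tool_pos: [370.2, 321.8, 17.8]
tcp_rot: [180.0, 0.0, 149.2]
ft_force: [0.1, 0.5, -0.4]
finger_gap: 85.3
time: 10.98
tool_pos: [371.1, 322.5, 19.0]
tcp_rot: [179.8, 0.1, 149.2]
ft_force: [0.3, -0.1, 6.7]
finger_gap: 48.6
time: 11.72
tool_pos: [372.1, 323.3, 202.1]
tcp_rot: [179.5, 0.2, 149.2]
ft_force: [-0.3, 0.2, -1.6]
finger_gap: 48.7
t 11.72 pose [372.1 323.3 202.1] [179.5   0.2 149.2] gap 48.7 F [-0.3  0.2 -1.6] q [ 35.  -9. 105.   0.  84. -24.]
588,-196,200,184.2 -> [-0.4514, -0.3355, 0.001, 0.007, 0.006, -0.611]
```

```bash
python3 -m crank '[[[-0.036,-0.026,0,0,0,-0.08],[-0.081,-0.06,0,0,0,-0.16],[-0.126,-0.094,0,0,0,-0.24],[-0.171,-0.127,0,0,0,-0.32],[-0.216,-0.16,0,0,0,-0.4],[-0.261,-0.194,0,0,0,-0.5],[-0.306,-0.227,0,0,0,-0.61],[-0.351,-0.26,0,0,0,-0.61],[-0.396,-0.294,0,0,0,-0.61],[-0.43,-0.32,0,0.007,0.006,-0.61]]]'
python3 plan.py 588,-196,80,184.2
```

```text
time: 12.98
tool_pos: [577.1, -173.9, 198.7]
tcp_rot: [180.0, -0.2, -175.9]
ft_force: [0.9, 0.4, -0.2]
finger_gap: 48.8
t 12.97 pose [ 577.1 -173.9  198.7] [ 180.    -0.2 -175.9] gap 48.8 F [ 0.9  0.4 -0.2] q [ -22.    9.   87.   -0.   84. -116.]
588,-196,80,184.2 -> [-0.0097, -0.023, 0.1187, 0.001, -0.003, -0.002]
```

```bash
python3 -m crank '[[[-0.0097,-0.023,0.01,0,-0.003,0],[-0.0097,-0.023,0.05,0,-0.003,0],[-0.0097,-0.023,0.09,0,-0.003,0],[-0.0097,-0.023,0.119,0,-0.003,0],[-0.0097,-0.023,0.119,0,-0.003,0],[-0.0097,-0.023,0.119,0,-0.003,0]]]'
python3 plan.py 588,-196,23,184.2
```

```text
time: 13.72
tool_pos: [588.2, -196.0, 80.1]
tcp_rot: [180.0, 0.0, -175.9]
ft_force: [0.5, 0.0, -0.3]
finger_gap: 48.9
t 13.72 pose [ 588.2 -196.    80.1] [ 180.     0.  -175.9] gap 48.9 F [ 0.5  0.  -0.3] q [ -23.   17.   90.    0.   72. -117.]
588,-196,23,184.2 -> [0.0003, 0.0, 0.0571, 0.001, 0.0, -0.002]
```

```bash
python3 -m crank '[[[0,0,0.025,0,0,0],[0,0,0.042,0,0,0],[0,0,0.052,0,0,0],[0,0,0.057,0,0,0],[0,0,0.058,0,0,0],[0,0,0.059,0,0,0],[0,0,0.059,0,0,0]]]'
```

```text
time: 14.6
tool_pos: [589.1, -196.3, 23.1]
tcp_rot: [-180.0, 0.1, -175.9]
ft_force: [-3.6, 1.7, 7.7]
finger_gap: 48.8
```

Contact. Releasing.

```bash
python3 -m crank '[[[0,0,0,0,0,0],[0,0,0,0,0,0],[0,0,0,0,0,0]]]' 0.15
python3 -m crank '[[[0,0,-0.02,0,0,0],[0,0,-0.06,0,0,0],[0,0,-0.11,0,0,0],[0,0,-0.16,0,0,0],[0,0,-0.16,0,0,0]]]' 
python3 - <<'E'
from h import *
c=r.get_calibration("wrist");im,d=r.snapshot("wrist");cv2.imwrite("pics/w5.png",im)
W=cloud(d,c)
for x,y in((668,-191),(588,-196)):
    m=(W[...,2]>37)&(W[...,2]<55)&(np.hypot(W[...,0]-x,W[...,1]-y)<40);q=W[m]
    if len(q):print(len(q),cv2.minAreaRect(q[:,:2].astype(np.float32)))
E
python3 plan.py 443,68,180,165.5
```

```text
time: 14.98
tool_pos: [589.2, -196.4, 23.1]
tcp_rot: [-180.0, 0.1, -175.9]
ft_force: [-1.2, -0.9, -0.6]
finger_gap: 72.3
time: 15.6
tool_pos: [592.3, -197.8, 191.3]
tcp_rot: [-179.7, 0.7, -175.9]
ft_force: [0.8, -0.6, 0.8]
finger_gap: 72.6
660 ((668.078857421875, -190.73695373535156), (51.78215408325195, 49.86606979370117), 3.7784876823425293)
647 ((587.6243896484375, -196.18409729003906), (50.1387825012207, 50.09258270263672), 4.292914390563965)
t 15.65 pose [ 590.8 -197.2  187.9] [-179.8    0.5 -175.9] gap 72.5 F [ 0.2  0.4 -0.1] q [ -23.   12.   85.    0.   83. -117.]
443,68,180,165.5 -> [0.1286, 0.2751, 0.0058, -0.002, 0.009, 0.324]
```

View pics/w5.png

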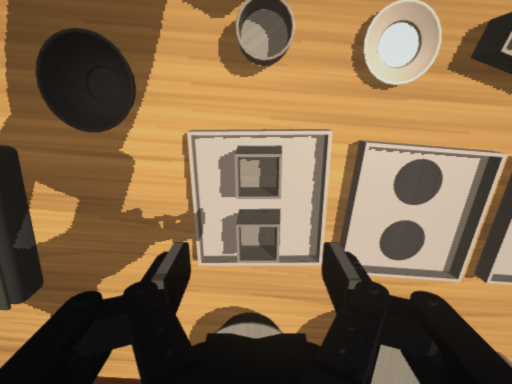

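Both squares stand on their outlines, at (258,172) and (258,240). Next the oblong: its long axis is 75.5°, so tool yaw 75.5.

```bash
python3 plan.py 443,68,180,75.5;  python3 -m crank '[[[0.01,0.025,0.005,0,0,0.18],[0.03,0.06,0.005,0,0,0.36],[0.05,0.1,0.005,0,0,0.54],[0.07,0.14,0.005,0,0,0.72],[0.09,0.18,0.005,0,0,0.9],[0.11,0.22,0.005,0,0,1.08],[0.12,0.25,0.005,0,0,1.26],[0.128,0.275,0.005,0,0,1.44],[0.128,0.275,0.005,0,0,1.62],[0.128,0.275,0.005,0,0,1.8]]]' 0
python3 plan.py 443,68,180,75.5
```

```text
t 15.65 pose [ 590.8 -197.2  187.9] [-179.8    0.5 -175.9] gap 72.5 F [ 0.2  0.4 -0.1] q [ -23.   12.   85.    0.   83. -117.]
443,68,180,75.5 -> [0.1286, 0.2751, 0.0058, 0.005, 0.009, 1.895]
time: 16.9
tool_pos: [442.6, 68.4, 180.0]
tcp_rot: [179.6, 0.1, 80.7]
ft_force: [-0.1, -0.4, -0.2]
finger_gap: 85.3
t 16.9 pose [442.6  68.4 180. ] [1.796e+02 1.000e-01 8.070e+01] gap 85.3 F [-0.1 -0.4 -0.2] q [  2. -16. 113.  -0.  83.  12.]
443,68,180,75.5 -> [-0.0003, 0.0005, -0.0, 0.007, 0.002, 0.09]
```

```bash
python3 -m crank '[[[0,0,0,0.007,0.002,0.09],[0,0,0,0.007,0.002,0.09],[0,0,0,0.007,0.002,0.09]]]' 0
python3 - <<'E'
from h import *
c=r.get_calibration("wrist");im,d=r.snapshot("wrist");cv2.imwrite("pics/w6.png",im)
W=cloud(d,c);m=(W[...,2]>33)&(W[...,2]<55)&(np.hypot(W[...,0]-443,W[...,1]-68)<65);q=W[m]
print(cv2.minAreaRect(q[:,:2].astype(np.float32)))
E
python3 plan.py 442,68,16,75.5
```

```text
time: 17.27
tool_pos: [442.2, 68.3, 179.5]
tcp_rot: [-180.0, -0.0, 75.6]
ft_force: [0.1, 0.3, 0.1]
finger_gap: 85.5
((441.1171569824219, 69.48988342285156), (84.72543334960938, 38.05290985107422), 75.91777038574219)
t 17.32 pose [442.3  68.3 179.7] [-180.    -0.    75.6] gap 85.2 F [ 0.5 -0.6  0.9] q [  2. -15. 112.   0.  83.  17.]
442,68,16,75.5 -> [-0.0005, -0.0002, 0.1637, -0.0, -0.0, 0.002]
```

View pics/w6.png

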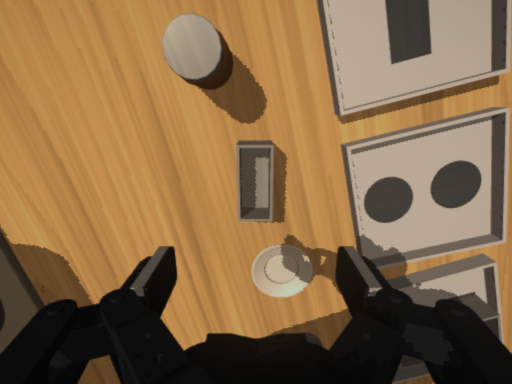

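The oblong at (256,180) is aligned with the jaws, and the jar and saucer are clear. Gripping.

```bash
python3 -m crank '[[[0.001,-0.001,0.04,0,0,0],[0.001,-0.001,0.085,0,0,0],[0.001,-0.001,0.125,0,0,0],[0.001,-0.001,0.15,0,0,0],[0.001,-0.001,0.163,0,0,0],[0.001,-0.001,0.163,0,0,0],[0.001,-0.001,0.163,0,0,0]]]' 0
python3 -m crank '[[[0,0,0,0,0,0],[0,0,0,0,0,0],[0,0,0,0,0,0],[0,0,0,0,0,0],[0,0,0,0,0,0],[0,0,0,0,0,0]]]' 1 60
python3 -m crank '[[[0,0,-0.02,0,0,0],[0,0,-0.06,0,0,0],[0,0,-0.11,0,0,0],[0,0,-0.15,0,0,0],[0,0,-0.18,0,0,0],[0,0,-0.18,0,0,0]]]'
python3 plan.py 633,193.5,100,90
```

```text
time: 18.2
tool_pos: [442.7, 69.7, 17.9]
tcp_rot: [179.9, -0.0, 75.6]
ft_force: [0.5, 0.0, 0.5]
finger_gap: 85.3
time: 18.95
tool_pos: [443.5, 69.7, 18.7]
tcp_rot: [179.8, -0.1, 75.6]
ft_force: [-0.2, -0.4, 6.6]
finger_gap: 36.9
time: 19.7
tool_pos: [444.5, 69.7, 201.2]
tcp_rot: [179.6, -0.2, 75.6]
ft_force: [0.1, -0.0, -1.1]
finger_gap: 36.8
t 19.7 pose [444.5  69.7 201.2] [179.6  -0.2  75.6] gap 36.8 F [ 0.1 -0.  -1.1] q [  2. -16. 111.   0.  85.  17.]
633,193.5,100,90 -> [0.1664, 0.1511, 0.1028, 0.008, -0.002, -0.251]
```

```bash
python3 -m crank '[[[0.03,0.028,0,0,0,-0.05],[0.065,0.059,0,0,0,-0.1],[0.1,0.09,0,0,0,-0.18],[0.135,0.122,0,0,0,-0.25],[0.166,0.151,0.02,0.008,-0.002,-0.251],[0.166,0.151,0.06,0.008,-0.002,-0.251],[0.166,0.151,0.103,0.008,-0.002,-0.251],[0.166,0.151,0.103,0.008,-0.002,-0.251]]]'
python3 - <<'E'
from h import *
im,d=r.snapshot("wrist");cv2.imwrite("pics/w7.png",im)
E
python3 plan.py 633,193.5,23,90
```

```text
time: 20.7
tool_pos: [627.9, 192.1, 92.5]
tcp_rot: [-179.3, 0.2, 90.0]
ft_force: [-0.0, 0.4, -0.3]
finger_gap: 37.0
t 20.75 pose [630.2 192.5  96.3] [-1.796e+02  1.000e-01  9.000e+01] gap 36.4 F [ 0.7 -0.  -0.2] q [13. 22. 82. -0. 76. 13.]
633,193.5,23,90 -> [0.0011, 0.0033, 0.0733, -0.007, 0.002, 0.0]
```

View pics/w7.png

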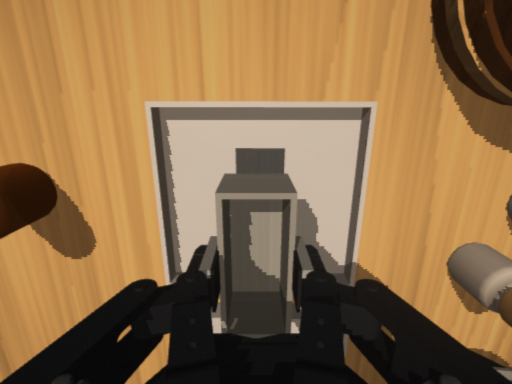

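The oblong is lined up with its outline at (260,160). Lowering it.

```bash
python3 -m crank '[[[0.001,0.002,0.025,0,0,0],[0.001,0.002,0.045,0,0,0],[0.001,0.002,0.062,0,0,0],[0.001,0.002,0.07,0,0,0],[0.001,0.002,0.073,0,0,0],[0.001,0.002,0.075,0,0,0],[0.001,0.002,0.076,0,0,0]]]'
python3 plan.py 633,193.5,23,90
```

```text
time: 21.62
tool_pos: [632.6, 193.6, 22.8]
tcp_rot: [-179.7, 0.1, 90.0]
ft_force: [-7.7, -3.1, 14.6]
finger_gap: 36.7
t 21.62 pose [632.6 193.6  22.8] [-1.797e+02  1.000e-01  9.000e+01] gap 36.7 F [-7.7 -3.1 14.6] q [13. 27. 84. -0. 69. 13.]
633,193.5,23,90 -> [-0.0001, 0.0004, -0.0002, -0.005, 0.001, 0.0]
```

```bash
python3 -m crank '[[[0,0,0,0,0,0],[0,0,0,0,0,0],[0,0,0,0,0,0]]]' 0.25
python3 -m crank '[[[0,0,-0.02,0,0,0],[0,0,-0.06,0,0,0],[0,0,-0.11,0,0,0],[0,0,-0.16,0,0,0],[0,0,-0.16,0,0,0]]]' 
python3 - <<'E'
from h import *
c=r.get_calibration("wrist");im,d=r.snapshot("wrist");cv2.imwrite("pics/w8.png",im)
W=cloud(d,c)
for x,y in((633,193),):
    m=(W[...,2]>37)&(W[...,2]<55)&(np.hypot(W[...,0]-x,W[...,1]-y)<60);q=W[m]
    if len(q):print(len(q),cv2.minAreaRect(q[:,:2].astype(np.float32)))
E
python3 plan.py 446,-201,180,180 446,-201,180,90 
```

```text
time: 22.0
tool_pos: [632.8, 193.6, 23.0]
tcp_rot: [-179.7, 0.1, 90.0]
ft_force: [0.1, 0.6, -0.5]
finger_gap: 64.1
time: 22.62
tool_pos: [637.2, 194.7, 191.6]
tcp_rot: [179.6, -0.1, 90.0]
ft_force: [0.9, 0.5, 0.1]
finger_gap: 63.7
731 ((632.616943359375, 193.2139129638672), (83.85099792480469, 38.01386260986328), 89.91889190673828)
t 22.68 pose [635.6 194.4 188. ] [179.9  -0.   90. ] gap 64.0 F [-0.  -0.4 -0.5] q [13. 18. 77. -0. 84. 13.]
446,-201,180,180 -> [-0.3953, -0.1898, 0.0074, 0.002, 0.002, -1.57]
446,-201,180,90 -> [-0.3953, -0.1898, 0.0074, 0.003, -0.0, 0.0]
```

View pics/w8.png

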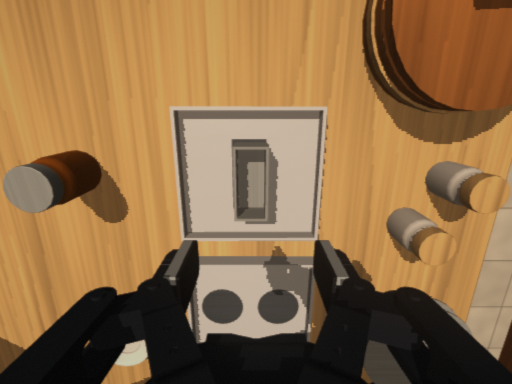

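The oblong stands on its outline at (252,183), measured (632.6, 193.2) and 89.9°. Next, round A.

```bash
python3 -m crank '[[[-0.03,-0.014,0.003,0,0,-0.17],[-0.075,-0.036,0.006,0,0,-0.34],[-0.12,-0.058,0.007,0,0,-0.51],[-0.165,-0.08,0.007,0,0,-0.68],[-0.21,-0.1,0.007,0,0,-0.85],[-0.255,-0.122,0.007,0,0,-1.02],[-0.3,-0.144,0.007,0,0,-1.19],[-0.34,-0.163,0.007,0,0,-1.36],[-0.38,-0.182,0.007,0,0,-1.53],[-0.395,-0.19,0.007,0.002,0.002,-1.57]]]' 0
python3 -m crank '[[[0,0,0,0,0,0],[0,0,0,0,0,0]]]'
python3 - <<'E'
from h import *
c=r.get_calibration("wrist");im,d=r.snapshot("wrist");cv2.imwrite("pics/w9.png",im)
W=cloud(d,c);m=(W[...,2]>33)&(W[...,2]<55)&(np.hypot(W[...,0]-446,W[...,1]+201)<50);q=W[m][:,:2].astype(np.float32)
print(cv2.minEnclosingCircle(q),cv2.minAreaRect(q))
E
python3 plan.py 445,-200,18,180
```

```text
time: 23.92
tool_pos: [444.0, -202.3, 179.5]
tcp_rot: [180.0, -0.1, -180.0]
ft_force: [0.2, 0.4, -0.8]
finger_gap: 85.6
time: 24.18
tool_pos: [443.8, -201.6, 178.9]
tcp_rot: [179.9, -0.2, 180.0]
ft_force: [-0.0, -0.6, -0.3]
finger_gap: 85.5
((445.23480224609375, -200.43936157226562), 27.950056076049805) ((444.9869384765625, -200.310302734375), (54.948936462402344, 54.94450378417969), 38.461910247802734)
t 24.23 pose [ 444.  -201.4  179.1] [ 1.799e+02 -1.000e-01 -1.800e+02] gap 85.4 F [ 0.1 -0.7  0.3] q [ -30.   -8.  106.    0.   82. -120.]
445,-200,18,180 -> [-0.0014, 0.0012, 0.1611, 0.002, -0.002, 0.001]
```

View pics/w9.png

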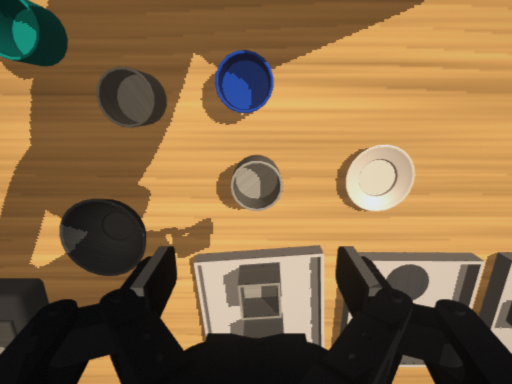

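Round A, the steel one, is centred at (257,182). The blue decoy is farther up at (244,80), and the bowl and saucer are clear. Gripping.

```bash
python3 -m crank '[[[-0.001,0.001,0.04,0,-0.002,0],[-0.001,0.001,0.085,0,-0.002,0],[-0.001,0.001,0.125,0,-0.002,0],[-0.001,0.001,0.15,0,-0.002,0],[-0.001,0.001,0.161,0,-0.002,0],[-0.001,0.001,0.162,0,-0.002,0],[-0.001,0.001,0.162,0,-0.002,0]]]' 0
python3 -m crank '[[[0,0,0,0,0,0],[0,0,0,0,0,0],[0,0,0,0,0,0],[0,0,0,0,0,0],[0,0,0,0,0,0]]]' 1 60
python3 -m crank '[[[0,0,-0.02,0,0,0],[0,0,-0.06,0,0,0],[0,0,-0.11,0,0,0],[0,0,-0.15,0,0,0],[0,0,-0.18,0,0,0],[0,0,-0.18,0,0,0]]]'
python3 plan.py 672.5,-1.5,140,180
```

```text
time: 25.1
tool_pos: [445.6, -200.5, 18.3]
tcp_rot: [180.0, 0.1, -180.0]
ft_force: [-0.8, -0.2, 0.6]
finger_gap: 85.2
time: 25.72
tool_pos: [446.8, -201.1, 20.2]
tcp_rot: [-180.0, 0.2, -180.0]
ft_force: [-2.8, 2.4, 11.0]
finger_gap: 54.0
time: 26.48
tool_pos: [447.8, -202.0, 203.6]
tcp_rot: [-179.8, 0.5, -180.0]
ft_force: [0.1, -0.2, -1.7]
finger_gap: 54.6
t 26.48 pose [ 447.8 -202.   203.6] [-179.8    0.5 -180. ] gap 54.6 F [ 0.1 -0.2 -1.7] q [ -30.   -9.  105.    0.   84. -120.]
672.5,-1.5,140,180 -> [-0.2242, 0.2006, 0.0648, -0.004, 0.009, 0.001]
```

```bash
python3 -m crank '[[[-0.03,0.028,0,0,0,0],[-0.068,0.06,0,0,0,0],[-0.108,0.096,0,0,0,0],[-0.148,0.132,0,0,0,0],[-0.186,0.166,0.01,0,0,0],[-0.21,0.19,0.04,-0.004,0.009,0],[-0.224,0.2,0.065,-0.004,0.009,0],[-0.224,0.2,0.065,-0.004,0.009,0],[-0.224,0.2,0.065,-0.004,0.009,0]]]'
python3 plan.py 672.5,-1.5,24,180
```

```text
time: 27.6
tool_pos: [671.7, -2.6, 139.6]
tcp_rot: [180.0, -0.1, -180.0]
ft_force: [0.1, 0.1, -1.0]
finger_gap: 54.4
t 27.6 pose [671.7  -2.6 139.6] [ 1.8e+02 -1.0e-01 -1.8e+02] gap 54.4 F [ 0.1  0.1 -1. ] q [ -5.  22.  78.   0.  80. -95.]
672.5,-1.5,24,180 -> [-0.0009, 0.0011, 0.1156, 0.0, -0.001, 0.0]
```

```bash
python3 -m crank '[[[0,0.001,0.04,0,0,0],[0,0.001,0.075,0,0,0],[0,0.001,0.098,0,0,0],[0,0.001,0.11,0,0,0],[0,0.001,0.115,0,0,0],[0,0.001,0.117,0,0,0],[0,0.001,0.118,0,0,0],[0,0.001,0.118,0,0,0]]]'
```

```text
time: 28.6
tool_pos: [672.9, -1.8, 24.3]
tcp_rot: [-180.0, 0.1, -180.0]
ft_force: [-3.4, -0.4, 5.1]
finger_gap: 54.4
```

Contact. Releasing.

```bash
python3 -m crank '[[[0,0,0,0,0,0],[0,0,0,0,0,0],[0,0,0,0,0,0]]]' 0.08
python3 -m crank '[[[0,0,-0.02,0,0,0],[0,0,-0.06,0,0,0],[0,0,-0.11,0,0,0],[0,0,-0.16,0,0,0],[0,0,-0.16,0,0,0]]]' 
python3 - <<'E'
from h import *
c=r.get_calibration("wrist");im,d=r.snapshot("wrist");cv2.imwrite("pics/w10.png",im)
W=cloud(d,c)
m=(W[...,2]>37)&(W[...,2]<55)&(np.hypot(W[...,0]-672,W[...,1]+1)<40);q=W[m][:,:2].astype(np.float32)
print(len(q),cv2.minEnclosingCircle(q))
E
python3 plan.py 357,-327,185,180
```

```text
time: 28.98
tool_pos: [673.2, -1.8, 24.6]
tcp_rot: [-180.0, 0.1, -180.0]
ft_force: [-0.0, 0.1, -0.2]
finger_gap: 78.4
time: 29.6
tool_pos: [676.6, -2.0, 193.3]
tcp_rot: [-179.9, 0.8, -180.0]
ft_force: [0.6, -0.2, -0.5]
finger_gap: 78.5
534 ((671.5797729492188, -1.2828818559646606), 27.926227569580078)
t 29.65 pose [675.   -1.8 189.7] [-180.     0.6 -180. ] gap 78.7 F [-1.1  0.7 -1.1] q [ -5.  20.  76.  -0.  84. -95.]
357,-327,185,180 -> [0.3182, -0.325, 0.0019, -0.001, 0.01, 0.0]
```

View pics/w10.png

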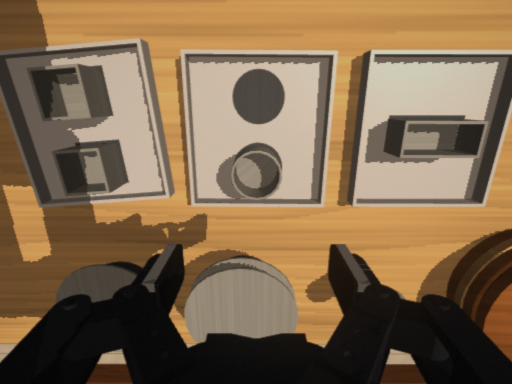

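Round A sits on the far outline at (257,170), measured (671.6, -1.3). Going for round B.

```bash
python3 -m crank '[[[0.03,-0.03,0,0,0.01,0.03],[0.068,-0.07,0,0,0.01,0.07],[0.108,-0.11,0,0,0.01,0.11],[0.148,-0.151,0,0,0.01,0.15],[0.188,-0.192,0,0,0.01,0.17],[0.228,-0.233,0,0,0.01,0.17],[0.268,-0.274,0,0,0.01,0.17],[0.3,-0.307,0,0,0.01,0.17],[0.318,-0.325,0.002,0,0.01,0.17],[0.318,-0.325,0.002,0,0.01,0.17]]]' 0
python3 -m crank '[[[0,0,0,0,0,0],[0,0,0,0,0,0]]]'
python3 - <<'E'
from h import *
c=r.get_calibration("wrist");im,d=r.snapshot("wrist");cv2.imwrite("pics/w11.png",im)
W=cloud(d,c);m=(W[...,2]>33)&(W[...,2]<55)&(np.hypot(W[...,0]-357,W[...,1]+327)<50);q=W[m][:,:2].astype(np.float32)
print(cv2.minEnclosingCircle(q))
E
python3 plan.py 356.5,-326.5,18,170
```

```text
time: 30.9
tool_pos: [355.5, -327.5, 183.9]
tcp_rot: [179.9, -0.1, 170.1]
ft_force: [0.4, 1.5, -0.1]
finger_gap: 85.6
time: 31.15
tool_pos: [355.9, -326.6, 183.5]
tcp_rot: [179.9, -0.1, 170.2]
ft_force: [-0.2, -0.4, 0.5]
finger_gap: 85.2
((356.36309814453125, -326.5502014160156), 27.916147232055664)
t 31.2 pose [ 356.  -326.7  183.7] [ 1.799e+02 -1.000e-01  1.702e+02] gap 85.1 F [-0.4  0.1  1.1] q [ -49.   -9.  107.   -0.   83. -129.]
356.5,-326.5,18,170 -> [-0.0008, 0.0001, 0.1657, 0.001, -0.002, 0.003]
```

View pics/w11.png

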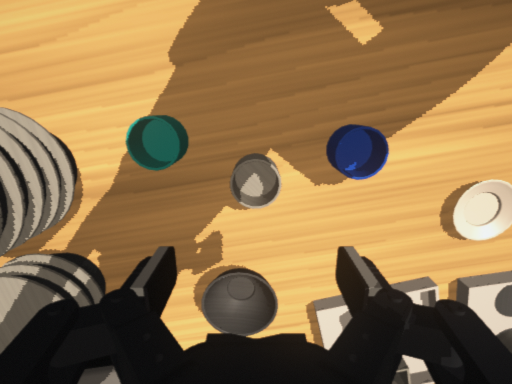

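The steel round is centred at (256,180), with teal at (157,142), blue at (358,150) and the bowl at (239,300). All three are clear of the jaws. Gripping.

```bash
python3 -m crank '[[[-0.001,0,0.04,0,-0.002,0],[-0.001,0,0.085,0,-0.002,0],[-0.001,0,0.125,0,-0.002,0],[-0.001,0,0.152,0,-0.002,0],[-0.001,0,0.165,0,-0.002,0],[-0.001,0,0.166,0,-0.002,0],[-0.001,0,0.166,0,-0.002,0]]]' 0
python3 -m crank '[[[0,0,0,0,0,0],[0,0,0,0,0,0],[0,0,0,0,0,0],[0,0,0,0,0,0],[0,0,0,0,0,0]]]' 1 60
python3 -m crank '[[[0,0,-0.02,0,0,0],[0,0,-0.06,0,0,0],[0,0,-0.11,0,0,0],[0,0,-0.15,0,0,0],[0,0,-0.18,0,0,0],[0,0,-0.18,0,0,0]]]'
python3 plan.py 592.8,-0.7,160,180
```

```text
time: 32.08
tool_pos: [357.6, -327.3, 19.0]
tcp_rot: [180.0, 0.1, 170.2]
ft_force: [0.2, -0.6, -0.4]
finger_gap: 85.5
time: 32.7
tool_pos: [358.5, -328.3, 20.9]
tcp_rot: [-179.9, 0.2, 170.2]
ft_force: [-1.5, 1.8, 10.7]
finger_gap: 54.0
time: 33.45
tool_pos: [359.2, -329.5, 204.3]
tcp_rot: [-179.7, 0.5, 170.2]
ft_force: [0.3, -0.5, -1.6]
finger_gap: 54.0
t 33.45 pose [ 359.2 -329.5  204.3] [-179.7    0.5  170.2] gap 54.0 F [ 0.3 -0.5 -1.6] q [ -49.  -10.  105.    0.   84. -129.]
592.8,-0.7,160,180 -> [-0.1739, 0.364, 0.0438, -0.006, 0.008, -0.171]
```

```bash
python3 -m crank '[[[-0.016,0.034,0,0,0,-0.02],[-0.037,0.077,0,0,0,-0.04],[-0.06,0.125,0,0,0,-0.07],[-0.082,0.172,0,0,0,-0.1],[-0.105,0.22,0,0,0,-0.13],[-0.127,0.267,0,0,0,-0.15],[-0.15,0.314,0.01,0,0,-0.17],[-0.165,0.345,0.03,-0.006,0.008,-0.171],[-0.174,0.364,0.044,-0.006,0.008,-0.171],[-0.174,0.364,0.044,-0.006,0.008,-0.171]]]'
python3 -m crank '[[[0,0,0,0,0,0],[0,0,0,0,0,0]]]'
python3 plan.py 592.8,-0.7,25,180
```

```text
time: 34.7
tool_pos: [591.4, 0.7, 156.2]
tcp_rot: [180.0, -0.3, -179.9]
ft_force: [-0.8, 0.7, -1.8]
finger_gap: 53.7
time: 34.95
tool_pos: [590.9, 0.1, 156.1]
tcp_rot: [180.0, -0.3, -179.9]
ft_force: [0.4, -0.5, -0.8]
finger_gap: 53.6
t 34.95 pose [5.909e+02 1.000e-01 1.561e+02] [ 180.    -0.3 -179.9] gap 53.6 F [ 0.4 -0.5 -0.8] q [ -5.   9.  91.  -0.  80. -95.]
592.8,-0.7,25,180 -> [-0.0026, -0.0008, 0.1311, 0.0, -0.006, 0.001]
```

```bash
python3 -m crank '[[[-0.0015,-0.001,0.04,0,-0.006,0],[-0.0015,-0.001,0.08,0,-0.006,0],[-0.0015,-0.001,0.108,0,-0.006,0],[-0.0015,-0.001,0.124,0,-0.006,0],[-0.0015,-0.001,0.13,0,-0.006,0],[-0.0015,-0.001,0.132,0,-0.006,0],[-0.0015,-0.001,0.133,0,-0.006,0],[-0.0015,-0.001,0.133,0,-0.006,0]]]'
```

```text
time: 35.95
tool_pos: [592.7, -1.0, 25.0]
tcp_rot: [180.0, 0.1, -179.9]
ft_force: [-3.9, -1.4, 5.5]
finger_gap: 53.9
```

```bash
python3 -m crank '[[[0,0,0,0,0,0],[0,0,0,0,0,0],[0,0,0,0,0,0]]]' 0.08
python3 -m crank '[[[0,0,-0.02,0,0,0],[0,0,-0.06,0,0,0],[0,0,-0.11,0,0,0],[0.04,0,-0.17,0,0,0],[0.1,0,-0.22,0,0,0],[0.16,0,-0.22,0,0,0],[0.16,0,-0.22,0,0,0],[0.16,0,-0.22,0,0,0]]]' 
python3 - <<'E'
from h import *
for n in("wrist","top"):
    c=r.get_calibration(n);im,d=r.snapshot(n);cv2.imwrite(f"pics/{n}12.png",im)
    W=cloud(d,c)
    for x,y in((672,-1),(593,-1),(668,-191),(588,-196),(633,193)):
        m=(W[...,2]>34)&(W[...,2]<55)&(np.hypot(W[...,0]-x,W[...,1]-y)<(55 if y==193 else 38));q=W[m][:,:2].astype(np.float32)
        if len(q)>30: print(n,(x,y),len(q),cv2.minAreaRect(q),cv2.minEnclosingCircle(q))
im=cv2.imread("pics/top12.png")
cv2.imwrite("pics/top12z.png",cv2.resize(im[100:270,100:400],None,fx=2.6,fy=2.6,interpolation=cv2.INTER_CUBIC))
E
```

```text
time: 36.33
tool_pos: [592.9, -1.0, 25.1]
tcp_rot: [180.0, 0.2, -179.9]
ft_force: [-0.2, -0.7, 0.5]
finger_gap: 78.1
time: 37.33
tool_pos: [432.2, -1.3, 246.9]
tcp_rot: [-180.0, 0.4, -179.9]
ft_force: [0.6, 0.6, 0.5]
finger_gap: 78.4
wrist (672, -1) 476 ((670.8464965820312, -0.9940681457519531), (54.53045654296875, 56.04085159301758), 89.37339782714844) ((671.1563110351562, -1.1839213371276855), 28.813613891601562)
wrist (593, -1) 476 ((589.868408203125, -0.8641242980957031), (56.031272888183594, 54.0659294128418), 0.7217157483100891) ((590.17724609375, -0.3748379051685333), 28.336931228637695)
wrist (588, -196) 516 ((587.0845336914062, -195.91380310058594), (51.08811950683594, 51.294395446777344), 5.009716033935547) ((587.4024047851562, -195.8364715576172), 35.436458587646484)
wrist (633, 193) 187 ((617.9428100585938, 222.98431396484375), (36.94294738769531, 20.131046295166016), 51.68733596801758) ((623.5699462890625, 218.62330627441406), 18.63918685913086)
top (672, -1) 67 ((672.3095092773438, -3.376636505126953), (54.04407501220703, 52.47727966308594), 54.94953155517578) ((673.4877319335938, -4.390844821929932), 28.8021297454834)
top (668, -191) 89 ((669.4635620117188, -192.2273712158203), (52.608985900878906, 49.5009880065918), 2.0025415420532227) ((669.7224731445312, -191.15505981445312), 34.16561508178711)
top (588, -196) 82 ((589.15087890625, -197.99966430664062), (50.17873764038086, 51.50330352783203), 3.517805337905884) ((588.9789428710938, -197.00865173339844), 33.24391555786133)
top (633, 193) 111 ((633.7444458007812, 189.8916473388672), (83.41102600097656, 38.60012435913086), 89.9040756225586) ((633.115234375, 189.8948974609375), 44.77482604980469)
```

View pics/wrist12.png

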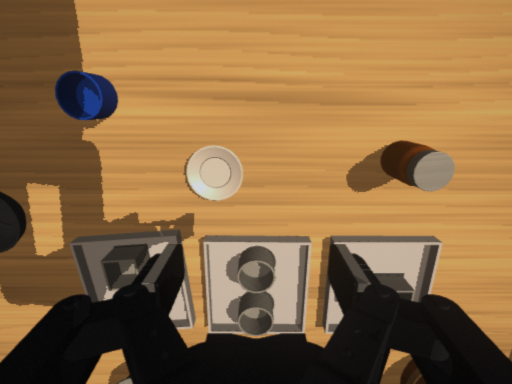

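View pics/top12z.png

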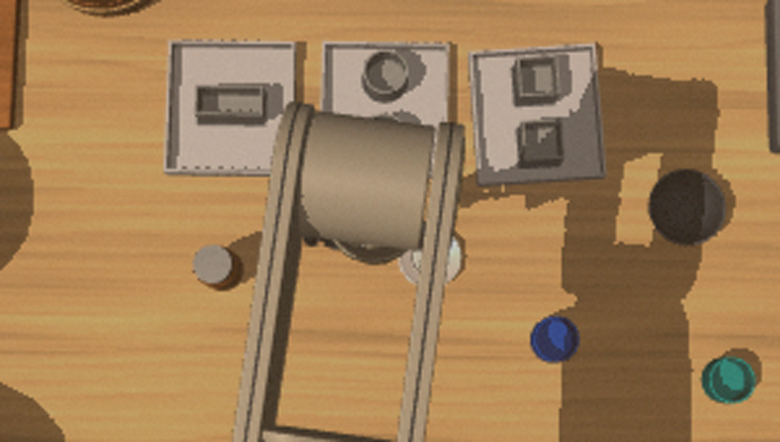

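All five moulds are on their outlines, and the jar and bowl show at the same pixels as at the start. The arm is clear of everything, so I'm handing in.

```bash
python3 -m crank '[[[0,0,0,0,0,0],[0,0,0,0,0,0],[0,0,0,0,0,0]]]'; python3 -c "
from bench import r
print(r.hand_in())"
```

```text
time: 37.8
tool_pos: [433.1, -1.3, 245.2]
tcp_rot: [180.0, 0.2, -179.9]
ft_force: [0.3, -0.1, -0.4]
finger_gap: 78.8
the job is handed in; nothing more can be done
None
```

All five moulds are on outlines of their own shape, and I handed the job in at about 38 s. I gripped each one from above, checked the pose with the wrist camera first, lowered it until it touched the tray floor, and released it. The hand-in gives no verdict.

- **Position:** in the last wrist-camera measurement of each, every mould was within about 3 mm of its outline centre. Round B was the furthest off, about 2.7 mm.
- **Rotation:** the squares and the oblong were turned within about 1° of their trays.
- **Bystanders:** the jar, the bowl and the look-alikes showed in the same places as at the start. I judged this by eye in the final top picture and did not measure it.
- **Disagreements:** the top camera's final readings differed from the wrist camera's by up to about 3.5 mm, which is still well inside the 15 mm tolerance. The arm hid round B from the top camera, so only one rather oblique wrist view confirms it. In that last wrist view the fingers hid the far square completely and most of the oblong, so for those I relied on earlier wrist views and the top picture.

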